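# Couple the grease gun to the mitre vice

### The job

The mitre vice needs greasing: lift the small push-type grease gun out of its stand, line it up with the leaning grease nipple on the vice and press its open nose squarely down onto the nipple until it snaps on. Then keep pushing the gun fully home against the valve spring, until its nose meets the boss, and finish like that: still gripping the gun and still pushing, without letting go. Do not disturb the burnishing stick, clamps, weight or moulding.

Things in the scene. Friction and masses are not known exactly. Their poses are not given: they have to be found in the camera images.
- gun: Push-type grease gun, metal, round about z, 112 mm long, 0.3 kg, upright in a stand hole, nose down, 2 mm loose all round. Origin: centre of the open mouth of the nose (lower end, 10 mm above the table at first); z runs along the gun to its butt. Nose 28 mm diameter to z 30 mm. Mouth: a lip 4 mm long, bore 15 mm; behind it the bore is 21 mm wide, with a flat floor at z 20.5 mm
- gun_handle (a point): Middle of the gun's plain round handle (30 mm diameter, z 63 to 112 mm above the mouth), on its axis, 86 mm above the mouth. Grip here, fingertips just above the finger flange (40 mm diameter, z 58 to 63 mm). Below the flange is a neck, 18 mm diameter. Axes as the gun's
- stand_gun: Wooden block 60 x 60 x 35 mm, fixed, with a 32 mm hole 25 mm deep that holds the gun; origin at the centre of its underside. An identical stand holds the burnishing stick; which stand is where varies
- nipple_seat (a point): Foot of the grease nipple: centre of the flat round face (33 mm diameter) of the boss on the fixed vice, 55 mm above the table. z points out along the nipple, 25 degrees off vertical, leaning roughly away from the robot (within 30 degrees of +x seen from above); x in the leaning plane, y level. The gun is home with its mouth on this face: gun origin at this point, gun z along this z
- nipple_tip (a point): Tip of the nipple, 20 mm out from the seat along its z, same axes. The nipple is a greasy brass stem 12 mm in diameter, tapered to 8 mm over the last 4 mm. From its tip a spring pin, 6 mm in diameter, stands out 8 mm more
- nipple_balls (a point): Point on the nipple axis, 14 mm out from the seat, between two spring balls that bulge from the stem's sides along y. The gun's lip meets them with its mouth 18 mm from the seat; pushing past takes about 8 N at 16 mm; below 11 mm they snap out behind the lip and draw it in to about 8 mm, where the pin's push begins. If let go, the gun springs back to there and sags
- valve_pin (a joint): Spring pin in the nipple, m: 0 out, grows as the gun's bore floor pushes it in; about 0.0075 when the gun is fully home. Its spring pushes back with 4 N at 0, rising to 10 N at 0.0075
- stick: Boxwood burnishing stick with a rounded tip, 24 mm thick, 110 mm long, standing in the other stand; origin at its foot. A bystander: leave it alone
- clamp_a: Brass corner clamp, L-shaped, 70 x 70 x 30 mm; origin under its centre. A bystander
- clamp_b: Brass corner clamp like the other. A bystander
- weight: Squat green cast-iron weight, 74 mm diameter, 62 mm high; origin under its centre. A bystander
- moulding: Gilded pine moulding stub 150 x 45 x 22 mm; origin under its centre. A bystander
Things that resemble listed ones, but are neither listed nor needed, are in the scene too. There is more than one size of the gun; the one meant has the size given above.

How it is judged:
By the outcome, as a careful person would: the job done as asked, in the order asked, and still so for the second after the job is handed in, while the arm keeps its last pose, push and grip.
It also fails if it takes over 38 s, if anything falls off the work surface, if the arm or the gripper's body presses on something with over 40 N, if the wrist force passes 120 N, or if a joint passes its speed limit or range.

### The arm

A 6-joint arm with a two-finger parallel gripper is mounted at the origin on the work surface. World frame = base frame: x ahead of the robot, y to its left, z up, the work surface at z = 0. Lengths are in m, angles in degrees, forces in N, time in s.
With the tool pointing down it reaches from about 0.375 to 0.9 m from the base axis. Payload 3.1 kg.
Tool frame: the origin (TCP) lies between the finger pads; the fingertips stand 11 mm ahead of it and the grasp point (between the pads) lies 8 mm behind it; z points along the fingers, y is the line along which they close (so a half turn about z gives the same grasp; the last joint's range is limited). The gripper opens to 87 mm and grips with 3 to 60 N. Pads are 19 mm wide; open, the fingers measure 117 mm over their backs; the gripper's body (75 mm by 190 mm) begins 51 mm behind the grasp point.
Start: joints at [-73.883, 30.224, 82.088, -0, 67.689, -10.227], TCP at [0.277, -0.56, 0.21] pointing down, gripper open.
Joint ranges: [-176.69, 176.69], [-43.24, 126.21], [12.49, 139.97], [-82, 262], [0, 151.66], [-163.58, 163.58]. Speed limits (degrees/s): [159.86, 159.86, 180, 180, 180, 180].

### API

Orientations are given as a 3x3 rotation matrix whose columns are the frame's x, y, z axes.
In Python, from rig import bot, viewer, workorder, nets gives the robot as it stands. The module is installed in compiled form; this text tells all that it offers.
- The arm moves only by the tool move_arm, never from a script. Its argument "increments" is a list of rows, each a list of 7 numbers: the shift along the tool's x, y, z normalised to -1 to 1, where 1 is 0.3 m, then the turn, a rotation vector about the tool's x, y, z normalised to -1 to 1, where 1 is pi rad, then the opening, from 0 (shut) to 1 (fully open). In form: [[tx, ty, tz, wx, wy, wz, grip], ...]. A call has 1 to 10 rows; each row is the pose to reach, as a shift and turn from the pose commanded when the call began, along the tool's axes at that moment, turning the shorter way round; what a row does not reach only later rows make up. A row lasts 1/12 s, in which the tool goes at most 41.7 mm and 7.16 degrees, less where a joint would pass 70% of its speed; a pose out of reach is approached as far as the arm can. A call with a number of a shift or a turn outside -1 to 1 is refused whole. A call with a gripper value outside its range is refused whole. The fingers move at their own pace and stop on an object; the grip force is fixed at half the most. Time passes only in rows, so rows that repeat a pose let the fingers close. It gives the time, the measured TCP pose, the force, the opening and the grip force at its end, in the units of the state.
- bot.read_state(): the state, without advancing time (a new reading comes with each control period).
- viewer.capture(name): name is "side" or "top" or "wrist"; returns a dict with "image" (384x512x3 uint8, blue, green, red), "K" (3x3 intrinsics, pixels), "eye" and "orientation" of the camera in the world. Camera axes: x right, y up, looking along -z (the intrinsics and any distortion apply to the point x, -y, -z); pixel columns grow to the right and rows downward; lengths in m; the calibration is good to about 2 mm. A picture is of the moment at which its call begins. There is no depth.
- workorder.hand_in(): hands the job in; it is judged then, once.
Trained networks look in the newest picture that a camera, given by its name, has taken for a name from the list of things; names that differ only in an ending like _2 or _b are one class to them, and where a whole thing is asked for, a point or a joint stands for the part that bears it (a point fixed in the world has none). Each returns a list of dicts, best first, with "conf" (0 to 1); they miss things now and then, are a little off and sometimes report something else, mostly with a low value. They report only what shows in the picture. A call takes as long as a camera call. They do not tell look-alikes from the thing itself.
- nets.find_in(camera, thing): "location" ([column, row] in pixels, amid what is visible of it).
The state is a dict: "time_s": time; "joint_positions": joint angles; "qvel": joint speeds; "tau": joint torques, N m; "position": TCP position; "tcp_rot": TCP orientation; "force": force on the tool from outside, world axes, zero at the start; "moment": the same for the moment, N m; "opening": opening from 0.0 (shut) to 1.0 (fully open); "grasp_force": force on a finger pad.
Only numpy, scipy, OpenCV 4.12 (cv2) and the standard library are available. Lean on these libraries where they do the work, as an engineer would, in place of code of your own. Each camera call takes 0.05 s, during which the arm holds its last target. There are 200 camera calls.

## Working session

There is one attempt and no reset: what is moved stays moved. The work goes in short steps, Python scripts to look and compute and a tool call to move; the robot and the scene stay as the last step left them, time stands still between calls to the robot, and variables do not carry over. Pictures are saved under pics/ and viewed, at most 10 in all, crops included, and the job is handed in when it is done.

Besides the shell and the picture viewer there is one more tool, called after "Emit:" by a JSON object that holds its "api" and its "payload". move_arm: Moves the arm, as the interface text tells. Its arguments: {"type":"object","properties":{"increments":{"type":"array"}},"required":["increments"]}

```bash
mkdir -p pics; python3 - <<'E'
from rig import bot, viewer, nets
import cv2,numpy as np,pickle
s=bot.read_state();print(s['time_s'],s['position'],np.round(s['tcp_rot'],3).tolist(),s['opening'])
for c in ['side','top']:
    d=viewer.capture(c);cv2.imwrite(f'pics/{c}0.png',cv2.resize(d['image'],(800,600),interpolation=cv2.INTER_CUBIC));pickle.dump(d,open(f'{c}0.pkl','wb'))
    print(c,d['K'].tolist(),np.round(d['eye'],4),np.round(d['orientation'],4).tolist(),[k for k in d])
    for t in ['gun','gun_handle','stand_gun','nipple_tip','nipple_seat','stick','weight','moulding','clamp_a']:
        print(t,[(np.round(r['location']).tolist(),round(r['conf'],2)) for r in nets.find_in(c,t)])
E
```

```text
0.0 [ 0.27715919 -0.559348    0.20868437] [[0.896, 0.444, -0.001], [0.444, -0.896, 0.002], [0.0, -0.002, -1.0]] 1.0014706502712618
side [[370.01764150699825, 0.0, 252.02487733294416], [0.0, 370.01764150699825, 192.49451610537807], [0.0, 0.0, 1.0]] [0.3259 0.9    0.6592] [[-0.9614, 0.1303, -0.2423], [-0.2747, -0.5031, 0.8194], [-0.0151, 0.8543, 0.5195]] ['image', 'K', 'eye', 'orientation']
gun [([237.0, 165.0], 0.72), ([320.0, 262.0], 0.7), ([294.0, 240.0], 0.62), ([274.0, 243.0], 0.58)]
gun_handle [([321.0, 265.0], 0.84), ([272.0, 244.0], 0.73), ([295.0, 238.0], 0.73)]
stand_gun [([273.0, 268.0], 0.66)]
nipple_tip [([208.0, 248.0], 0.33), ([275.0, 242.0], 0.19)]
nipple_seat []
stick [([210.0, 241.0], 0.68)]
weight [([334.0, 170.0], 0.89)]
moulding [([168.0, 251.0], 0.72)]
clamp_a [([268.0, 301.0], 0.94), ([239.0, 163.0], 0.57)]
top [[394.2924435828309, 0.0, 257.7632629678958], [0.0, 394.2924435828309, 189.80399617875926], [0.0, 0.0, 1.0]] [ 0.3918 -0.0021  1.1801] [[-0.0097, 0.9885, -0.1507], [-0.9995, -0.0141, -0.0281], [-0.0299, 0.1503, 0.9882]] ['image', 'K', 'eye', 'orientation']
gun [([177.0, 259.0], 0.78), ([187.0, 220.0], 0.68), ([223.0, 230.0], 0.51)]
gun_handle [([180.0, 263.0], 0.87), ([222.0, 233.0], 0.66), ([192.0, 218.0], 0.49)]
stand_gun [([198.0, 224.0], 0.65)]
nipple_tip []
nipple_seat []
stick [([190.0, 162.0], 0.67)]
weight [([381.0, 253.0], 0.69)]
moulding [([199.0, 125.0], 0.63)]
clamp_a [([372.0, 142.0], 0.75)]
```

View pics/side0.png

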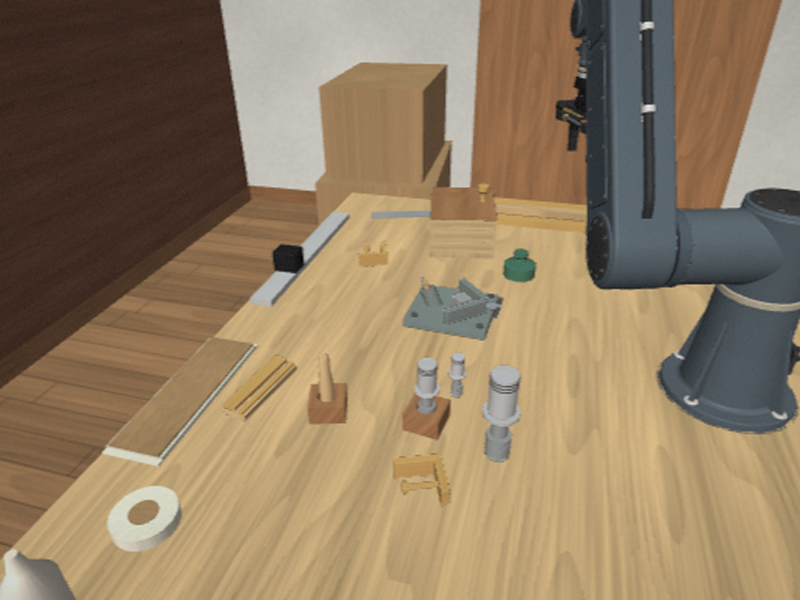

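View pics/top0.png

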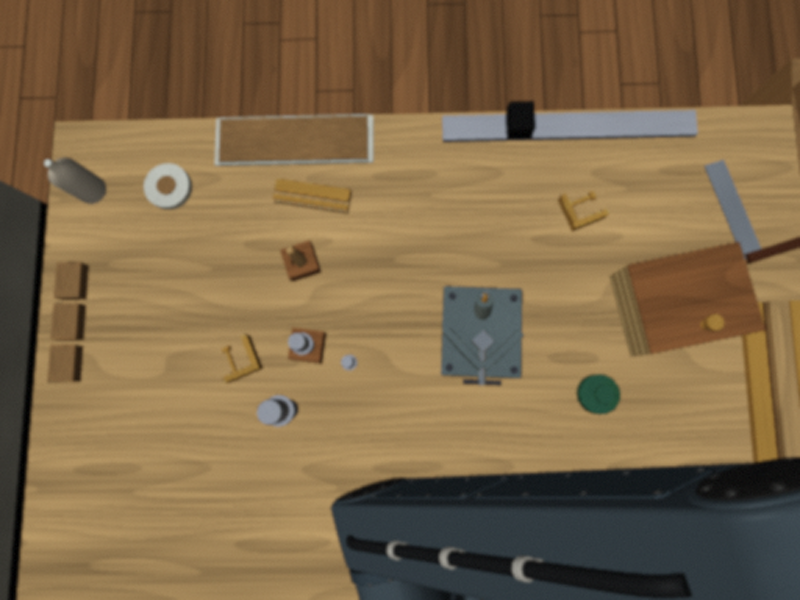

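Both views show three gun look-alikes. Pixels are given in the 800x600 enlargements.
- Gun in the wooden stand: side (427,378), top (300,343).
- Small one, free-standing: side (457,372), top (348,361).
- Big one, free-standing: side (503,405), top (275,411).

The one in the stand fits, being upright in a stand hole and middle-sized. The vice nipple is at side (424,285), top (484,300). I'll confirm both in one enlarged crop.

```bash
cat > h.py <<'E'
import numpy as np,cv2,pickle
def proj(d,P):
    P=np.atleast_2d(P);c=(P-d['eye'])@np.array(d['orientation']);q=np.c_[c[:,0],-c[:,1],-c[:,2]]@np.array(d['K']).T
    return q[:,:2]/q[:,2:]
def ray(d,uv):
    v=np.linalg.inv(d['K'])@[uv[0],uv[1],1];v=np.array(d['orientation'])@[v[0],-v[1],-v[2]];return np.array(d['eye']),v/np.linalg.norm(v)
def onz(d,uv,z):
    o,v=ray(d,uv);return o+v*(z-o[2])/v[2]
def tri(obs):
    A=0;b=0;R=[ray(d,p) for d,p in obs]
    for o,v in R:
        M=np.eye(3)-np.outer(v,v);A=A+M;b=b+M@o
    X=np.linalg.solve(A,b);return X,[np.linalg.norm((np.eye(3)-np.outer(v,v))@(X-o))*1000 for o,v in R]
E
python3 - <<'E'
from h import *
S=pickle.load(open('side0.pkl','rb'));T=pickle.load(open('top0.pkl','rb'))
def crop(d,c,r,w,h,k): 
    x,y=int(c-w//2),int(r-h//2);print(x,y);return cv2.resize(d['image'][y:y+h,x:x+w],None,fx=k,fy=k,interpolation=cv2.INTER_CUBIC)
a=crop(S,295,250,80,60,5);b=crop(T,195,235,80,60,5);c=crop(S,285,195,80,60,5);e=crop(T,305,205,80,60,5)
cv2.imwrite('pics/crop.png',np.vstack([np.hstack([a,b]),np.hstack([c,e])]))
k=1/1.5625
for n,s,t in [('gunbutt',(427,363),(299,342)),('small',(457,357),(347,361)),('big',(504,373),(271,412))]:
    print(n,tri([(S,np.array(s)*k),(T,np.array(t)*k)]))
E
```

```text
255 220
155 205
245 165
265 175
gunbutt (array([0.47780061, 0.20916446, 0.11759461]), [np.float64(1.1021429400357086), np.float64(1.1021429400356997)])
small (array([0.44522878, 0.13012221, 0.07808668]), [np.float64(0.37325377209088145), np.float64(0.3732537720908428)])
big (array([0.35956733, 0.24704047, 0.15143813]), [np.float64(0.7985130215891018), np.float64(0.7985130215891232)])
```

View pics/crop.png

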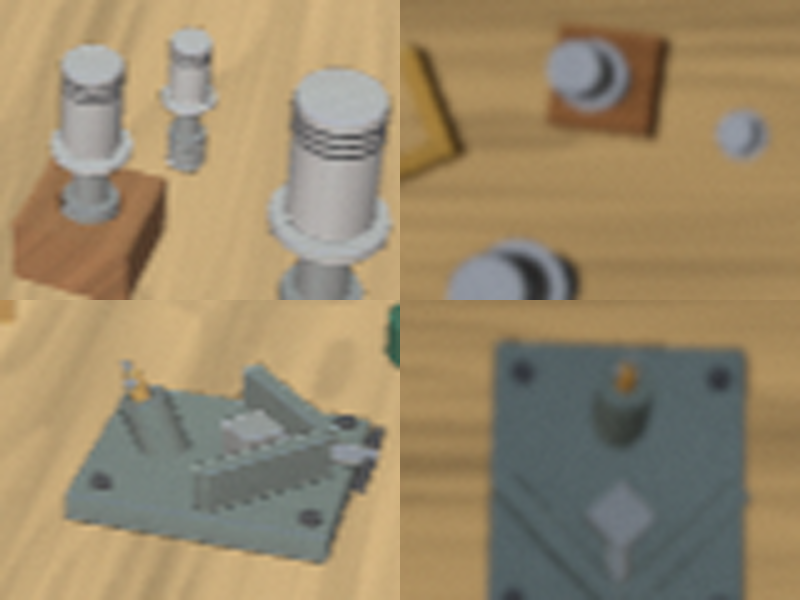

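The stood gun (crop (93,65)) triangulates to a butt height of 0.118, which matches 10+112 mm. The small one is 0.078 high and the big one 0.151, so the stood gun is confirmed. The nipple, with brass stem and pin, is on the boss at crop (138,387) in the side view and (626,376) in the top view.

```bash
cat >> h.py <<'E'
from scipy.spatial.transform import Rotation as R
def inc(s,p,Rt):
    R0=np.array(s['tcp_rot']);t=R0.T@(np.array(p)-s['position'])/.3
    w=R.from_matrix(R0.T@np.array(Rt)).as_rotvec()/np.pi;return np.round(np.r_[t,w],4).tolist()
DOWN=np.diag([1.,-1,-1])
E
python3 - <<'E'
from h import *
from rig import bot
S=pickle.load(open('side0.pkl','rb'));T=pickle.load(open('top0.pkl','rb'))
a=tri([(S,(272.8,183.4)),(T,(310.2,191))]);b=tri([(S,(270.2,178)),(T,(310.6,187.4))]);print('brass',a,'pin',b)
k=1/1.5625
print('stick',onz(T,np.array([291,250])*k,.12),'weight',onz(T,np.array([598,394])*k,.06))
s=bot.read_state()
for p in [(.33,-.36,.3),(.40,-.09,.3),(.478,.205,.25)]: print(inc(s,p,DOWN))
E
```

```text
brass (array([ 0.5569748 , -0.12058078,  0.05765542]), [np.float64(0.3913776464653462), np.float64(0.39137764646539197)]) pin (array([ 0.56504785, -0.11989333,  0.07688779]), [np.float64(0.2634564026370954), np.float64(0.26345640263713765)])
stick [0.63974617 0.22532857 0.12      ] weight [ 0.38224915 -0.31613775  0.06      ]
[0.4531, -0.5197, -0.3011, -0.0, -0.0, 0.1464]
[1.0616, -1.2227, -0.3011, -0.0, -0.0, 0.1464]
[1.731, -1.9885, -0.1344, -0.0, -0.0, 0.1464]
```

Emit:
{"api": "move_arm", "payload": {"increments": [[0.1,-0.115,-0.1,0,0,0.03,1],[0.2,-0.23,-0.2,0,0,0.07,1],[0.3,-0.345,-0.3,0,0,0.11,1],[0.4,-0.46,-0.3,0,0,0.1464,1],[0.5,-0.575,-0.3,0,0,0.1464,1],[0.6,-0.69,-0.3,0,0,0.1464,1],[0.69,-0.8,-0.3,0,0,0.1464,1],[0.78,-0.9,-0.3,0,0,0.1464,1],[0.865,-1,-0.3,0,0,0.1464,1],[0.865,-1,-0.3,0,0,0.1464,1]]}}

```text
time_s: 1.83
position: [0.3763, -0.1765, 0.3]
tcp_rot: [[1.0, -0.001, 0.001], [-0.001, -1.0, -0.001], [0.001, 0.001, -1.0]]
force: [1.3, 0.6, -0.2]
opening: 0.998
grasp_force: 0.0
```

```bash
python3 - <<'E'
from h import *
from rig import bot
s=bot.read_state();print(s['time_s'],s['position'],s['joint_positions'],inc(s,(.478,.205,.25),DOWN),inc(s,(.55,-.12,.25),DOWN))
E
```

```text
1.8333 [ 0.37625842 -0.1765037   0.30001019] [-4.06316030e+01  6.83370409e+00  1.02899029e+02  1.26233907e-02
  7.02050840e+01  4.94177359e+01] [0.3378, -1.2721, 0.1663, 0.0002, -0.0003, -0.0003] [0.5788, -0.189, 0.1672, 0.0002, -0.0003, -0.0003]
```

Emit:
{"api": "move_arm", "payload": {"increments": [[0.1,-0.04,0.04,0,0,0,1],[0.2,-0.08,0.08,0,0,0,1],[0.3,-0.12,0.12,0,0,0,1],[0.4,-0.19,0.16,0,0,0,1],[0.47,-0.19,0.167,0,0,0,1],[0.47,-0.19,0.167,0,0,0,1]]}}

```text
time_s: 2.33
position: [0.5209, -0.1206, 0.2486]
tcp_rot: [[1.0, 0.003, 0.002], [0.003, -1.0, -0.0], [0.002, 0.0, -1.0]]
force: [1.1, -0.9, 0.3]
opening: 1.0
grasp_force: 0.0
```

```bash
python3 - <<'E'
from h import *
from rig import bot,viewer,nets
d=viewer.capture('wrist');pickle.dump(d,open('w1.pkl','wb'));print(np.round(d['eye'],4),np.round(d['orientation'],3).tolist(),d['K'][0])
for t in ['nipple_tip','nipple_seat','nipple_balls']:print(t,[(np.round(r['location'],1).tolist(),round(r['conf'],2)) for r in nets.find_in('wrist',t)])
p=proj(d,[.560,-.12,.065])[0];print(p,bot.read_state()['position'])
x,y=(np.clip(p,[80,60],[432,324])-[80,60]).astype(int);print(x,y)
cv2.imwrite('pics/w1.png',cv2.resize(d['image'][y:y+120,x:x+160],None,fx=5,fy=5,interpolation=cv2.INTER_CUBIC))
E
```

```text
[ 0.6018 -0.1195  0.4248] [[0.002, 0.956, 0.292], [-1.0, 0.002, 0.0], [-0.0, -0.292, 0.956]] [329.02453097   0.         255.87468469]
nipple_tip [([255.1, 133.4], 0.56)]
nipple_seat [([253.5, 137.8], 0.56)]
nipple_balls [([250.5, 137.8], 0.68)]
[256.30540154 135.78390483] [ 0.51609457 -0.12153531  0.24964553]
176 75
```

View pics/w1.png

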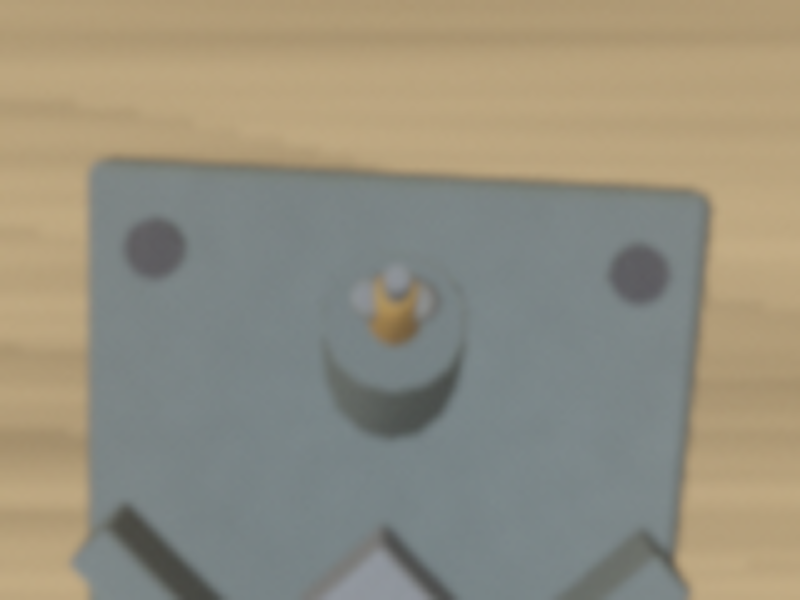

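The wrist view shows the boss face centred at crop (393,322), balls at (363,298)/(427,299) and the pin tip at (398,277). It leans nearly along +x. I'll fit seat xy and azimuth to this.

```bash
cat > fit.py <<'E'
from h import *
from scipy.optimize import least_squares
S=pickle.load(open('side0.pkl','rb'));T=pickle.load(open('top0.pkl','rb'));W=pickle.load(open('w1.pkl','rb'))
def ax(az): return np.array([np.sin(np.radians(25))*np.cos(az),np.sin(np.radians(25))*np.sin(az),np.cos(np.radians(25))])
o=lambda c,r:(176+(c-2)/5,75+(r-2)/5)
obs=[(W,o(393.5,322),0,1),(W,o(398,274),28,1),(W,o(395,299),14,1),(S,(269.9,177.8),27,.5),(T,(310.6,187.4),27,.4)]
def res(p,sel=obs):
    return np.concatenate([w*(proj(d,np.r_[p[:2],.055]+l*1e-3*ax(p[2]))[0]-uv) for d,uv,l,w in sel])
if __name__=='__main__':
    for sel in (obs,obs[:3]):
        f=least_squares(res,[.55,-.12,0],x_scale=[.01,.01,.1],args=(sel,));print(np.round(f.x[:2],4),np.degrees(f.x[2]),np.round(f.fun,2))
    from rig import bot
    s=bot.read_state();print(inc(s,(.478,.209,.25),DOWN))
E
python3 fit.py
```

```text
[ 0.5559 -0.1178] -4.657714717606636 [-0.   -0.55 -0.08  0.61  0.09 -0.01 -0.18 -0.2  -0.15 -0.4 ]
[ 0.5559 -0.1178] -4.571712642011429 [ 0.   -0.58 -0.09  0.57  0.09 -0.04]
[-0.1276, -1.1017, -0.001, -0.0, 0.0003, -0.0002]
```

Emit:
{"api": "move_arm", "payload": {"increments": [[-0.02,-0.12,0,0,0,0,1],[-0.04,-0.25,0,0,0,0,1],[-0.06,-0.38,0,0,0,0,1],[-0.07,-0.51,0,0,0,0,1],[-0.08,-0.64,0,0,0,0,1],[-0.1,-0.77,0,0,0,0,1],[-0.11,-0.9,0,0,0,0,1],[-0.128,-1,0,0,0,0,1],[-0.128,-1,0,0,0,0,1]]}}

```text
time_s: 3.28
position: [0.4766, 0.1824, 0.2503]
tcp_rot: [[1.0, 0.004, -0.0], [0.004, -1.0, 0.002], [-0.0, -0.002, -1.0]]
force: [0.4, 0.3, 0.3]
opening: 0.997
grasp_force: 0.0
```

```bash
python3 - <<'E'
from h import *
from rig import bot,viewer,nets
d=viewer.capture('wrist');pickle.dump(d,open('w2.pkl','wb'))
for t in ['gun','gun_handle','stand_gun']:print(t,[(np.round(r['location'],1).tolist(),round(r['conf'],2)) for r in nets.find_in('wrist',t)])
p=proj(d,[.478,.209,.1])[0];s=bot.read_state();print(s['time_s'],p,s['position'])
x,y=(np.clip(p,[80,60],[432,324])-[80,60]).astype(int);print(x,y)
cv2.imwrite('pics/w2.png',cv2.resize(d['image'][y:y+120,x:x+160],None,fx=5,fy=5,interpolation=cv2.INTER_CUBIC))
E
```

```text
gun [([197.6, 265.0], 0.97), ([224.7, 172.9], 0.77), ([300.2, 190.9], 0.66), ([141.0, 179.9], 0.19)]
gun_handle [([227.2, 174.3], 0.9), ([194.6, 266.9], 0.86), ([302.0, 195.0], 0.56)]
stand_gun [([236.5, 147.8], 0.56)]
3.4833 [231.05548875 176.55900488] [0.47868427 0.17726739 0.24993269]
151 116
```

View pics/w2.png

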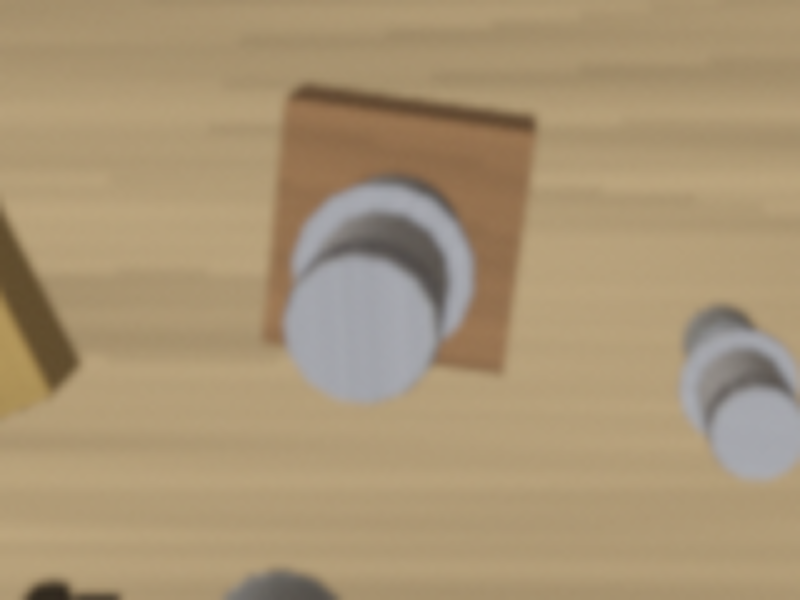

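The wrist view shows the gun's butt disc centred at crop (362,326) and the flange at (384,270), upright in the stand.

```bash
python3 - <<'E'
from h import *
from rig import bot
W=pickle.load(open('w2.pkl','rb'))
o=lambda c,r:(151+(c-2)/5,116+(r-2)/5)
b=onz(W,o(362,326),.122);f=onz(W,o(384,268),.073);print(b,f)
g=(b+f)/2;s=bot.read_state();print(inc(s,(b[0],b[1],.25),DOWN),inc(s,(b[0],b[1],.086),DOWN))
E
```

```text
[0.47919672 0.21501658 0.122     ] [0.47966601 0.2150055  0.073     ]
[0.0015, -0.1258, -0.0003, 0.0002, -0.0001, -0.0005] [0.0013, -0.1261, 0.5464, 0.0002, -0.0001, -0.0005]
```

Emit:
{"api": "move_arm", "payload": {"increments": [[0.002,-0.06,0,0,0,0,1],[0.003,-0.126,0.05,0,0,0,1],[0.003,-0.126,0.15,0,0,0,1],[0.003,-0.126,0.25,0,0,0,1],[0.003,-0.126,0.35,0,0,0,1],[0.003,-0.126,0.45,0,0,0,1],[0.003,-0.126,0.52,0,0,0,1],[0.003,-0.126,0.545,0,0,0,1],[0.003,-0.126,0.545,0,0,0,1],[0.003,-0.126,0.545,0,0,0,1]]}}

```text
time_s: 4.32
position: [0.4806, 0.2154, 0.0865]
tcp_rot: [[1.0, -0.002, 0.001], [-0.002, -1.0, 0.0], [0.001, -0.0, -1.0]]
force: [-0.1, 0.4, 0.2]
opening: 1.001
grasp_force: 0.0
```

Emit:
{"api": "move_arm", "payload": {"increments": [[0,0,0,0,0,0,0.35],[0,0,0,0,0,0,0.25],[0,0,0,0,0,0,0.15],[0,0,0,0,0,0,0.15],[0,0,0,0,0,0,0.15],[0,0,0,0,0,0,0.15],[0,0,0,0,0,0,0.15],[0,0,0,0,0,0,0.15]]}}

```text
time_s: 4.98
position: [0.4797, 0.2165, 0.0861]
tcp_rot: [[1.0, 0.0, 0.0], [0.0, -1.0, -0.0], [0.0, 0.0, -1.0]]
force: [-0.4, 0.1, 0.8]
opening: 0.48
grasp_force: 0.0
```

Emit:
{"api": "move_arm", "payload": {"increments": [[0,0,0,0,0,0,0],[0,0,0,0,0,0,0],[0,0,0,0,0,0,0],[0,0,0,0,0,0,0],[0,0,0,0,0,0,0],[0,0,0,0,0,0,0]]}}

```text
time_s: 5.48
position: [0.4797, 0.2162, 0.086]
tcp_rot: [[1.0, -0.0, -0.0], [-0.0, -1.0, -0.0], [-0.0, 0.0, -1.0]]
force: [-0.4, -1.2, -0.5]
opening: 0.335
grasp_force: 30.0
```

```bash
python3 - <<'E'
from h import *
from rig import bot
s=bot.read_state();print(s['position'],s['opening'],s['grasp_force'],s['force'])
E
```

```text
[0.47970329 0.21618894 0.08598166] 0.33532941043065617 29.96086078695953 [-0.39670467 -1.23190445 -0.47024617]
```

Emit:
{"api": "move_arm", "payload": {"increments": [[0,0,-0.04,0,0,0,0],[0,0,-0.08,0,0,0,0],[0,0,-0.14,0,0,0,0],[0,0,-0.22,0,0,0,0],[0,0,-0.31,0,0,0,0],[0,0,-0.4,0,0,0,0],[0,0,-0.43,0,0,0,0],[0,0,-0.43,0,0,0,0]]}}

```text
time_s: 6.15
position: [0.4812, 0.217, 0.217]
tcp_rot: [[1.0, -0.0, 0.005], [-0.0, -1.0, 0.002], [0.005, -0.002, -1.0]]
force: [0.1, -0.4, -3.2]
opening: 0.337
grasp_force: 29.9
```

```bash
cat > tgt.py <<'E'
from fit import *
def tool(az,tilt=25):
    a,t=np.radians(az),np.radians(tilt);Z=-np.array([np.sin(t)*np.cos(a),np.sin(t)*np.sin(a),np.cos(t)])
    X=np.array([np.cos(t)*np.cos(a),np.cos(t)*np.sin(a),-np.sin(t)]);return np.c_[X,np.cross(Z,X),Z]
SEAT=np.array([.5559,-.1178,.055]);AZ=-4;L=.076
def pose(d,seat=SEAT,az=AZ,L=L): Rt=tool(az);return seat-(d+L)*Rt[:,2],Rt
E
python3 - <<'E'
from tgt import *
from rig import bot
s=bot.read_state();print(s['time_s'],s['position'],s['opening'],s['grasp_force'],s['force'],s['joint_positions'])
p,Rt=pose(.055);print(p,inc(s,p,Rt))
E
```

```text
6.15 [0.48121202 0.21704539 0.21695631] 0.33725768512795284 29.92745661176741 [ 0.07389161 -0.39963451 -3.17667518] [1.21222310e+01 2.20936842e+01 9.57249251e+01 3.10496408e-02
 6.18722708e+01 1.02110273e+02]
[ 0.61112813 -0.12166193  0.17372632] [0.4324, 1.1292, 0.1445, 0.0043, -0.1405, 0.022]
```

Emit:
{"api": "move_arm", "payload": {"increments": [[0.04,0.12,-0.05,0,0,0,0],[0.08,0.24,-0.1,0,0,0,0],[0.13,0.36,-0.1,0,0,0,0],[0.18,0.48,-0.1,0,-0.03,0.005,0],[0.24,0.6,-0.1,0.001,-0.06,0.01,0],[0.3,0.72,-0.1,0.002,-0.09,0.015,0],[0.36,0.84,-0.1,0.003,-0.12,0.02,0],[0.4,0.94,-0.1,0.004,-0.1405,0.022,0],[0.433,1,-0.05,0.004,-0.1405,0.022,0],[0.433,1,0,0.004,-0.1405,0.022,0]]}}

```text
time_s: 6.98
position: [0.6123, -0.0893, 0.21]
tcp_rot: [[0.902, -0.075, -0.425], [-0.07, -0.997, 0.027], [-0.426, 0.005, -0.905]]
force: [-0.2, 0.4, -4.1]
opening: 0.337
grasp_force: 30.0
```

```bash
python3 - <<'E'
from tgt import *
from rig import bot
s=bot.read_state();p,Rt=pose(.055);print(s['time_s'],s['grasp_force'],inc(s,p,Rt))
E
```

```text
6.9833 29.96169656747952 [0.0556, 0.1071, 0.108, 0.0008, 0.0012, -0.0021]
```

Emit:
{"api": "move_arm", "payload": {"increments": [[0.03,0.06,0.03,0,0,0,0],[0.05,0.1,0.08,0,0,0,0],[0.05,0.1,0.1,0,0,0,0],[0.05,0.1,0.1,0,0,0,0],[0.05,0.1,0.1,0,0,0,0]]}}

```text
time_s: 7.4
position: [0.6074, -0.1126, 0.1806]
tcp_rot: [[0.901, -0.069, -0.429], [-0.063, -0.998, 0.029], [-0.43, 0.001, -0.903]]
force: [0.1, -0.8, -2.8]
opening: 0.337
grasp_force: 30.0
```

```bash
python3 - <<'E'
from tgt import *
from rig import bot,viewer
s=bot.read_state();p,Rt=pose(.055);print(s['time_s'],s['position'],inc(s,p,Rt))
im=[]
for c in ['wrist','side']:
    d=viewer.capture(c);pickle.dump(d,open(c+'3.pkl','wb'));q=proj(d,SEAT+np.array([.02,0,.05]))[0]
    k=4 if c=='side' else 2; w,h=400//k,600//k
    x=int(np.clip(q[0]-w/2,0,512-w));y=int(np.clip(q[1]-h/2,0,384-h));print(c,q,x,y,k)
    im.append(cv2.resize(d['image'][y:y+h,x:x+w],(400,600),interpolation=cv2.INTER_CUBIC))
cv2.imwrite('pics/a3.png',np.hstack(im))
E
```

```text
7.4 [ 0.60742715 -0.11264891  0.18056969] [0.0228, 0.0291, 0.0144, 0.0004, 0.0025, -0.0001]
wrist [265.91047994 192.4877647 ] 165 42 2
side [266.91400079 170.21747964] 216 95 4
```

View pics/a3.png

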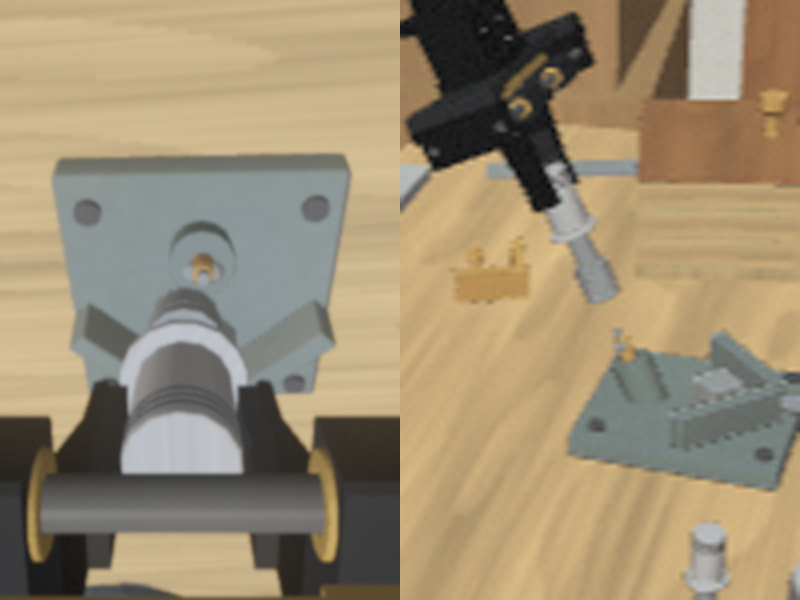

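The wrist crop shows the nose at about (186,300), left of the nipple at (202,265) and its pin tip at (203,278), which fits the remaining lateral step of 8.7 mm. The side crop shows the gun tilted parallel to the nipple. I'll compare predicted with observed pixels.

```bash
python3 - <<'E'
from tgt import *
from rig import bot
s=bot.read_state();W=pickle.load(open('wrist3.pkl','rb'));S=pickle.load(open('side3.pkl','rb'))
print(s['position'])
a=tool(AZ)[:,2]*-1;R0=np.array(s['tcp_rot']);P=np.array(s['position'])
cw=lambda q:np.round((q-[165,42])*2+.5,1).tolist();cs=lambda q:np.round((q-[216,95])*4+[401.5,1.5],1).tolist()
for n,l in [('seat',0),('tip',.02),('pin',.028)]:
    X=SEAT+l*a;print(n,cw(proj(W,X)[0]),cs(proj(S,X)[0]))
for n,l in [('mouth',.076),('nosetop',.046),('flangetop',.013),('butt',-.036)]:
    X=P+l*R0[:,2];print(n,cw(proj(W,X)[0]),cs(proj(S,X)[0]))
p,Rt=pose(.038);print(inc(s,p,Rt));print(inc(s,*pose(.055)))
E
```

```text
[ 0.60867481 -0.11272646  0.1822696 ]
seat [202.0, 263.1] [628.7, 359.7]
tip [203.3, 273.5] [619.0, 338.6]
pin [203.8, 278.0] [615.1, 330.1]
mouth [184.9, 315.8] [602.5, 296.9]
nosetop [185.1, 341.9] [587.1, 263.8]
flangetop [185.2, 379.1] [569.9, 226.9]
butt [185.6, 462.1] [543.7, 170.5]
[0.0216, 0.0289, 0.0782, 0.0009, 0.0012, -0.0]
[0.0214, 0.0291, 0.0215, 0.0009, 0.0012, -0.0]
```

Emit:
{"api": "move_arm", "payload": {"increments": [[0.01,0.015,0.01,0,0,0,0],[0.02,0.028,0.03,0.001,0.0012,0,0],[0.0216,0.029,0.05,0.001,0.0012,0,0],[0.0216,0.029,0.07,0.001,0.0012,0,0],[0.0216,0.029,0.075,0.001,0.0012,0,0],[0.0216,0.029,0.075,0.001,0.0012,0,0],[0.0216,0.029,0.075,0.001,0.0012,0,0]]}}

```text
time_s: 8.08
position: [0.6038, -0.122, 0.1583]
tcp_rot: [[0.903, -0.071, -0.423], [-0.064, -0.997, 0.03], [-0.424, -0.0, -0.906]]
force: [0.6, 0.4, -3.5]
opening: 0.335
grasp_force: 30.0
```

```bash
cat > look.py <<'E'
import sys
from tgt import *
from rig import bot,viewer
n=sys.argv[1];P=[];F=[];Q=[];im=[]
for c in ['wrist','side','wrist','side']:
    d=viewer.capture(c);pickle.dump(d,open(c+n+'.pkl','wb'));s=bot.read_state();P.append(s['position']);F.append(s['force']);Q.append(R.from_matrix(s['tcp_rot']).as_quat())
    if len(im)<2:
        k=5;w,h=80,120;q=proj(d,SEAT+[.012,0,.028])[0]
        x=int(np.clip(q[0]-w/2,0,512-w));y=int(np.clip(q[1]-h/2,0,384-h))
        im.append(cv2.resize(d['image'][y:y+h,x:x+w],(400,600),interpolation=cv2.INTER_CUBIC));print(c,x,y)
        a=tool(AZ)[:,2]*-1;off=[400*(len(im)-1)+2,2]
        s0=s;R0=np.array(s['tcp_rot'])
        for m,X in [('seat',SEAT),('tip',SEAT+.02*a),('pin',SEAT+.028*a),('mouth',np.array(s['position'])+L*R0[:,2]),('flange',np.array(s['position'])+.016*R0[:,2])]: print(' ',m,np.round((proj(d,X)[0]-[x,y])*5+off))
cv2.imwrite(f'pics/look{n}.png',np.hstack(im))
p=np.mean(P,0);print(s['time_s'],np.round(P,4).tolist(),np.round(F,1).tolist(),s['grasp_force'],s['opening'])
rt=R.from_quat(np.array(Q)).mean().as_matrix();m=dict(position=p,tcp_rot=rt)
print('d along axis(mm)',1000*(p-SEAT)@a-76,'inc to d=0',inc(m,*pose(0)))
E
python3 look.py 4
```

```text
wrist 215 137
  seat [207. 250.]
  tip [207. 282.]
  pin [207. 296.]
  mouth [213. 315.]
  flange [214. 461.]
side 229 116
  seat [621. 345.]
  tip [609. 318.]
  pin [604. 308.]
  mouth [598. 293.]
  flange [560. 211.]
8.2833 [[0.604, -0.1221, 0.1586], [0.6042, -0.1221, 0.1587], [0.6042, -0.1222, 0.1588], [0.6042, -0.1222, 0.1588]] [[0.1, -1.5, -3.3], [0.2, -0.2, -3.3], [-0.3, 0.4, -3.5], [1.3, 0.1, -3.6]] 29.960454585961998 0.33376770915422965
d along axis(mm) 38.485454723928356 inc to d=0 [-0.0001, -0.0032, 0.1283, -0.0001, 0.0002, -0.0004]
```

View pics/look4.png

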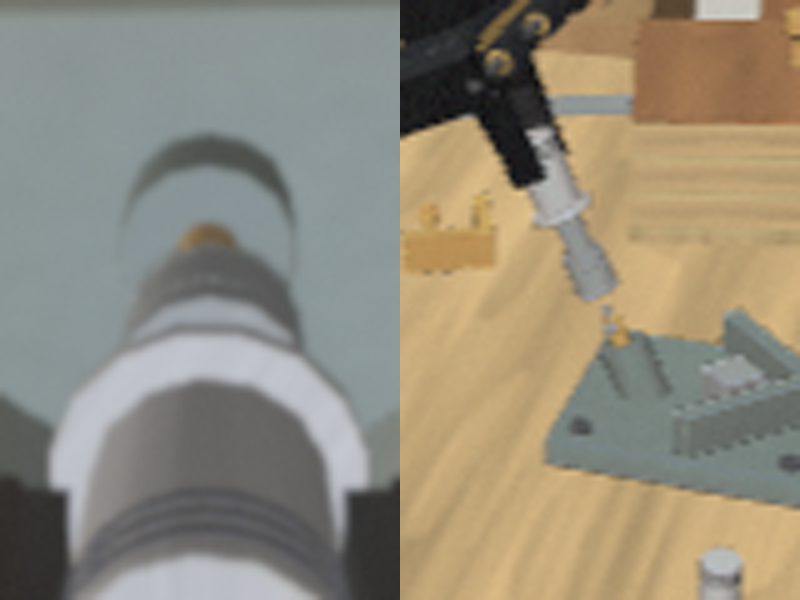

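The wrist crop shows the nose centred at x≈214 and the boss/nipple at ≈208.5, so about 0.9 mm off, which agrees with the computed -0.0032. In the side crop, mouth (598,292), pin tip (606,311) and stem (621,343) lie on one line. I'll correct the offset and advance.

Emit:
{"api": "move_arm", "payload": {"increments": [[0,-0.0015,0,0,0,0,0],[0,-0.003,0.01,0,0,0,0],[0,-0.003,0.02,0,0,0,0],[0,-0.003,0.03,0,0,0,0],[0,-0.003,0.04,0,0,0,0],[0,-0.003,0.05,0,0,0,0],[0,-0.003,0.06,0,0,0,0],[0,-0.003,0.06,0,0,0,0],[0,-0.003,0.06,0,0,0,0]]}}

```text
time_s: 9.03
position: [0.5961, -0.1207, 0.1419]
tcp_rot: [[0.903, -0.071, -0.423], [-0.064, -0.997, 0.03], [-0.424, -0.0, -0.905]]
force: [-0.1, 0.1, -2.8]
opening: 0.339
grasp_force: 30.0
```

```bash
python3 look.py 5
```

```text
wrist 216 144
  seat [207. 243.]
  tip [207. 279.]
  pin [207. 295.]
  mouth [208. 280.]
  flange [209. 426.]
side 229 116
  seat [621. 345.]
  tip [609. 318.]
  pin [604. 308.]
  mouth [609. 318.]
  flange [572. 237.]
9.2333 [[0.5964, -0.1208, 0.1421], [0.5965, -0.1208, 0.1423], [0.5966, -0.1208, 0.1424], [0.5966, -0.1208, 0.1424]] [[0.2, 1.0, -3.8], [-0.5, -0.1, -4.0], [0.5, -0.3, -2.8], [0.3, -0.9, -2.8]] 29.960271476302296 0.3360546522347325
d along axis(mm) 20.319653868178364 inc to d=0 [-0.0, -0.0005, 0.0677, -0.0001, 0.0003, -0.0004]
```

No contact force yet, with the mouth around the stem tip. Pressing on through the balls.

Emit:
{"api": "move_arm", "payload": {"increments": [[0,0,0.006,0,0,0,0],[0,0,0.012,0,0,0,0],[0,0,0.018,0,0,0,0],[0,0,0.024,0,0,0,0],[0,0,0.03,0,0,0,0],[0,0,0.036,0,0,0,0],[0,0,0.036,0,0,0,0],[0,0,0.036,0,0,0,0]]}}

```text
time_s: 9.9
position: [0.5911, -0.1205, 0.1312]
tcp_rot: [[0.903, -0.071, -0.424], [-0.064, -0.997, 0.03], [-0.425, 0.0, -0.905]]
force: [-0.2, -0.6, -7.3]
opening: 0.332
grasp_force: 30.0
```

```bash
python3 look.py 6
```

```text
wrist 215 149
  seat [211. 238.]
  tip [211. 277.]
  pin [211. 294.]
  mouth [212. 256.]
  flange [213. 401.]
side 229 116
  seat [621. 345.]
  tip [609. 318.]
  pin [604. 308.]
  mouth [617. 334.]
  flange [580. 254.]
10.1 [[0.5909, -0.1204, 0.131], [0.5908, -0.1203, 0.131], [0.5908, -0.1203, 0.131], [0.5908, -0.1202, 0.1311]] [[-0.1, -0.6, -7.4], [-0.7, -0.5, -7.3], [-0.2, -0.7, -7.8], [-1.3, -0.2, -9.0]] 29.973023382481188 0.33772637017680235
d along axis(mm) 7.677726856613731 inc to d=0 [0.0015, -0.0002, 0.0256, -0.0003, 0.0012, -0.0003]
```

The force has turned to a pull into the nipple, so it has snapped on. Now pushing home.

Emit:
{"api": "move_arm", "payload": {"increments": [[0,0,0.008,0,0,0,0],[0,0,0.016,0,0,0,0],[0,0,0.024,0,0,0,0],[0,0,0.03,0,0,0,0],[0,0,0.036,0,0,0,0],[0,0,0.04,0,0,0,0],[0,0,0.04,0,0,0,0],[0,0,0.04,0,0,0,0]]}}

```text
time_s: 10.77
position: [0.5885, -0.1203, 0.1236]
tcp_rot: [[0.905, -0.071, -0.419], [-0.065, -0.997, 0.029], [-0.42, 0.001, -0.908]]
force: [4.7, 0.9, 7.5]
opening: 0.331
grasp_force: 29.9
```

```bash
python3 look.py 7
```

```text
wrist 215 155
  seat [211. 231.]
  tip [211. 272.]
  pin [211. 290.]
  mouth [212. 226.]
  flange [214. 371.]
side 229 116
  seat [621. 345.]
  tip [609. 318.]
  pin [604. 308.]
  mouth [620. 345.]
  flange [583. 265.]
10.9667 [[0.5885, -0.1203, 0.1236], [0.5885, -0.1203, 0.1236], [0.5885, -0.1203, 0.1236], [0.5885, -0.1203, 0.1236]] [[5.2, 0.9, 7.1], [3.9, 0.8, 7.5], [4.2, 0.2, 7.3], [4.2, -0.0, 7.1]] 29.94704601354897 0.3362545491947482
d along axis(mm) -0.03995284118239795 inc to d=0 [-0.0021, -0.0007, -0.0001, 0.0001, -0.001, -0.0005]
```

About 11 N along the axis, close to home. I'll push further to see a firm stop.

Emit:
{"api": "move_arm", "payload": {"increments": [[0,0,0.005,0,0,0,0],[0,0,0.01,0,0,0,0],[0,0,0.015,0,0,0,0],[0,0,0.015,0,0,0,0],[0,0,0.015,0,0,0,0],[0,0,0.015,0,0,0,0]]}}

```text
time_s: 11.47
position: [0.5892, -0.1206, 0.1231]
tcp_rot: [[0.908, -0.071, -0.413], [-0.066, -0.997, 0.028], [-0.414, 0.002, -0.91]]
force: [7.2, 0.9, 19.3]
opening: 0.332
grasp_force: 30.0
```

```bash
python3 look.py 8
```

```text
wrist 215 156
  seat [209. 234.]
  tip [209. 275.]
  pin [209. 293.]
  mouth [212. 220.]
  flange [214. 366.]
side 229 116
  seat [621. 345.]
  tip [609. 318.]
  pin [604. 308.]
  mouth [618. 345.]
  flange [582. 265.]
11.6667 [[0.5892, -0.1206, 0.123], [0.5892, -0.1206, 0.1231], [0.5892, -0.1206, 0.123], [0.5892, -0.1206, 0.1231]] [[6.8, 1.1, 20.9], [7.8, 1.8, 20.1], [7.1, 0.7, 19.9], [8.8, 1.4, 19.3]] 29.960790518671274 0.338134677417395
d along axis(mm) -0.20108781735198988 inc to d=0 [-0.0051, -0.0014, -0.0007, 0.0004, -0.003, -0.0007]
```

View pics/look8.png

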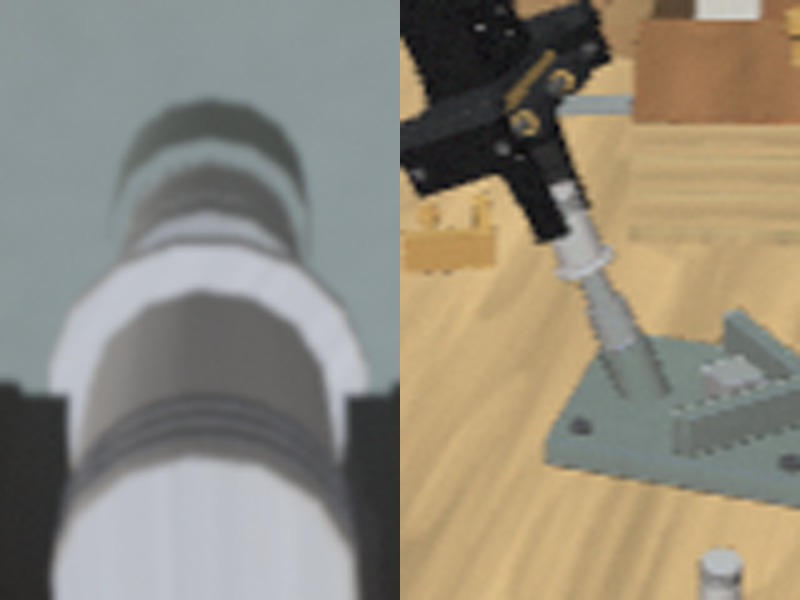

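The side crop shows the nose seated on the boss at (620,345). The force rose 12 N with only about 0.2 mm of travel, so it is at the hard stop. I'll trim the slight sideways flex and hold.

Emit:
{"api": "move_arm", "payload": {"increments": [[-0.002,-0.0005,0,0,-0.0015,0,0],[-0.004,-0.001,0,0,-0.003,0,0],[-0.004,-0.001,0,0,-0.003,0,0],[-0.004,-0.001,0,0,-0.003,0,0]]}}

```text
time_s: 12.0
position: [0.5889, -0.1205, 0.1232]
tcp_rot: [[0.905, -0.071, -0.42], [-0.065, -0.997, 0.028], [-0.421, 0.002, -0.907]]
force: [8.4, 0.8, 18.8]
opening: 0.336
grasp_force: 30.0
```

```bash
python3 look.py 9
```

```text
wrist 215 155
  seat [209. 234.]
  tip [210. 275.]
  pin [210. 293.]
  mouth [212. 226.]
  flange [214. 371.]
side 229 116
  seat [621. 345.]
  tip [609. 318.]
  pin [604. 308.]
  mouth [620. 345.]
  flange [583. 265.]
12.2 [[0.5888, -0.1205, 0.1232], [0.5889, -0.1205, 0.1232], [0.5889, -0.1205, 0.1232], [0.5889, -0.1205, 0.1232]] [[8.7, 0.2, 19.1], [8.9, 0.3, 18.1], [9.1, 0.5, 18.3], [8.2, -0.2, 19.0]] 29.961751392111182 0.3345256433110074
d along axis(mm) -0.19970668357331078 inc to d=0 [-0.0038, -0.0012, -0.0007, 0.0005, -0.0006, -0.0007]
```

Square, steady and pressed home with about 20 N. Handing in.

```bash
python3 -c "
from rig import workorder
print(workorder.hand_in())"
```

```text
the job is handed in; nothing more can be done
None
```

The grease gun snapped onto the leaning nipple and is pressed fully home against the boss, still gripped and pushing at about 20 N. I handed the job in at about 12.2 s; no verdict was shown.

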